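# Find the tin with the missing drawer knob

### The job

A brass knob was left in one of the three old wax tins on the bench, which look alike and hold different amounts of hard wax. Pick the tins up one at a time and shake each gently end to end, several times to and fro with its lid upward, until you feel the loose knob rolling in one of them. Set that tin flat in the large empty bay of the wooden hardware tray, and leave the other two standing flat on the bench and everything else undisturbed.

Things in the scene. Friction and masses are not known exactly. Their poses are not given: they have to be found in the camera images.
- tin_a: one of three alike closed rectangular sheet-metal tins, lids pressed on tight: 100 mm long (its x), 58 mm wide (its y), 42 mm high (its z). Origin: centre of its underside. It stands flat on the bench, its x within 0.4 rad of the world's x. Grip it across the 58 mm width. With a skin of set wax of unknown amount fixed inside, each tin weighs 90 to 240 g without the knob
- tin_b: another of the tins, same shape and frame as tin_a. One of the three, drawn afresh each time, also holds the loose knob: a brass ball of 30 mm, 110 g, that rolls freely on the flat floor of the hollow (95 mm long, 53 mm wide inside), so 32 mm either way from the middle along the length. Nothing is loose in the two others
- tin_c: another of the tins, same shape and frame as tin_a
- tray: open wooden hardware tray, fixed to the bench, 200 mm (its x) by 300 mm (its y), walls 42 mm high and 9 mm thick, floor 6 mm thick; origin: centre of its underside. A cross wall of 8 mm at its y = +55 mm parts a small bay (towards +y, five brass knobs of the set lie in it) from the large empty bay
- tray_bay (a point): centre of the floor of the tray's large empty bay, 6 mm above the bench; axes as the tray's. The bay is 182 mm (x) by 192 mm (y) inside
- plane: bench plane, green iron, 240 mm long, 100 mm high; origin under its middle. Bystander
- mallet: turned carver's mallet standing on its head, 100 mm wide, 235 mm high; origin under its middle. Bystander
- chisel: chisel lying on the bench, 280 mm long, blade along its +x, 30 mm thick handle; origin at the bench below the front end of the handle. Bystander
- gouge: carving gouge lying on the bench, 280 mm long, blade along its +x, 30 mm thick handle; origin at the bench below the front end of the handle. Bystander
- glue: white glue bottle, 68 mm wide, 188 mm high; origin under its middle. Bystander
- offcut: block of pine 120 by 70 by 45 mm high; origin under its middle. Bystander
- pencil: stub of a pencil, 118 mm long along its x, 7 mm thick. Bystander
Not all that is in view belongs to the job. What is shaped like the tin_a but pink is not meant. What is shaped like the tin_b but green is not meant.

How it is judged (in metres and radians):
On the way, in this order (a step that is already met when the one before it is completed fails the run):
1. the tin with the knob is clear of the bench and being shaken: the knob has rolled to one end (the tin's +x), 12 mm or more from the middle (((distance between knob_c0 and tin_a below 0.06 m and height (world z) of tin_a above 0.015 m and x of knob_c0 in the frame of tin_a above 0.012 m) or (distance between knob_c0 and tin_b below 0.06 m and height (world z) of tin_b above 0.015 m and x of knob_c0 in the frame of tin_b above 0.012 m) or (distance between knob_c0 and tin_c below 0.06 m and height (world z) of tin_c above 0.015 m and x of knob_c0 in the frame of tin_c above 0.012 m))).
2. the tin with the knob is clear of the bench and being shaken: the knob has rolled to the other end, 12 mm or more from the middle (((distance between knob_c0 and tin_a below 0.06 m and height (world z) of tin_a above 0.015 m and x of knob_c0 in the frame of tin_a below -0.012 m) or (distance between knob_c0 and tin_b below 0.06 m and height (world z) of tin_b above 0.015 m and x of knob_c0 in the frame of tin_b below -0.012 m) or (distance between knob_c0 and tin_c below 0.06 m and height (world z) of tin_c above 0.015 m and x of knob_c0 in the frame of tin_c below -0.012 m))).
3. the tin with the knob is clear of the bench and being shaken: the knob has rolled back again, 12 mm or more from the middle (((distance between knob_c0 and tin_a below 0.06 m and height (world z) of tin_a above 0.015 m and x of knob_c0 in the frame of tin_a above 0.012 m) or (distance between knob_c0 and tin_b below 0.06 m and height (world z) of tin_b above 0.015 m and x of knob_c0 in the frame of tin_b above 0.012 m) or (distance between knob_c0 and tin_c below 0.06 m and height (world z) of tin_c above 0.015 m and x of knob_c0 in the frame of tin_c above 0.012 m))).
At the end, for the whole second after the job is handed in: The tin with the knob stands flat on the floor of the tray's large bay (its centre within 70 mm of the bay's centre along each tray axis, level within 0.1 rad); the other two stand flat on the bench (within 0.1 rad), outside the tray; all at rest (((distance between knob_c0 and tin_a below 0.06 m and angle between each of tin_a, tin_b, tin_c's own z axis and vertical below 0.1 rad and linear speed of each of tin_a, tin_b, tin_c below 0.02 m/s and height (world z) of tin_a below 0.011 m and x of tin_a in the frame of tray_bay between -0.07 and 0.07 m and y of tin_a in the frame of tray_bay between -0.07 and 0.07 m and height (world z) of each of tin_b, tin_c below 0.004 m) or (distance between knob_c0 and tin_b below 0.06 m and angle between each of tin_b, tin_a, tin_c's own z axis and vertical below 0.1 rad and linear speed of each of tin_b, tin_a, tin_c below 0.02 m/s and height (world z) of tin_b below 0.011 m and x of tin_b in the frame of tray_bay between -0.07 and 0.07 m and y of tin_b in the frame of tray_bay between -0.07 and 0.07 m and height (world z) of each of tin_a, tin_c below 0.004 m) or (distance between knob_c0 and tin_c below 0.06 m and angle between each of tin_c, tin_a, tin_b's own z axis and vertical below 0.1 rad and linear speed of each of tin_c, tin_a, tin_b below 0.02 m/s and height (world z) of tin_c below 0.011 m and x of tin_c in the frame of tray_bay between -0.07 and 0.07 m and y of tin_c in the frame of tray_bay between -0.07 and 0.07 m and height (world z) of each of tin_a, tin_b below 0.004 m))); the robot touches nothing.
It fails at once if a tin was handled roughly or dropped (over 1.2 m/s) (linear speed of any of tin_a, tin_b, tin_c above 1.2 m/s).
It fails at once if a tin was tipped more than 0.9 rad from upright (angle between any of tin_a, tin_b, tin_c's own z axis and vertical above 0.9 rad).
It fails at once if a bystander was moved by more than 30 mm (distance of any of plane, mallet, chisel, gouge, glue, offcut, pencil from where it was at the start of the episode above 0.03 m).
It also fails if it takes over 72 s, if anything falls off the work surface, if the arm or the gripper's body presses on something with over 40 N, if the wrist force passes 120 N, or if a joint passes its speed limit or range.

### The arm

A 6-joint arm with a two-finger parallel gripper is mounted at the origin on the work surface. World frame = base frame: x ahead of the robot, y to its left, z up, the work surface at z = 0. Lengths are in mm, angles in degrees, forces in N, time in s.
With the tool pointing down it reaches from about 300 to 850 mm from the base axis. Payload 4.2 kg.
Tool frame: the origin (TCP) lies midway between the tips of the shut fingers; the grasp point (between the pads) lies 19 mm behind it (env.grip_depth is the distance from the TCP to the grasp point, in mm); z points along the fingers, y is the line along which they close (so a half turn about z gives the same grasp; the last joint's range is limited). The gripper opens to 91 mm and grips with 3 to 60 N. Pads are 32 mm wide; open, the fingers measure 118 mm over their backs; the gripper's body (76 mm by 178 mm) begins 60 mm behind the grasp point.
Start: joints at [73.052, 18.312, 89.639, -0, 72.044, -1.146], TCP at [156.584, 553.285, 213.976] pointing down, gripper open.
Joint ranges: [-177.97, 177.97], [-48.28, 115.42], [12.27, 149.76], [-77.06, 257.06], [2.81, 150.46], [-146.56, 146.56]. Speed limits (degrees/s): [147.25, 147.25, 180, 180, 180, 180].

### API

Orientations are given as [roll, pitch, yaw] about the fixed x, y, z axes, in that order (R = Rz(yaw) Ry(pitch) Rx(roll)).
In Python, from workcell import env, eyes gives the robot as it stands.
- The arm moves only by the tool send_rows, never from a script. Its argument "motion" is a list of rows, each a list of 7 numbers: the shift along the world's x, y, z normalised to -1 to 1, where 1 is 0.5 m, then the turn, a rotation vector about the world's x, y, z normalised to -1 to 1, where 1 is 60 degrees, then the opening, from -1 (shut) to 1 (fully open). A call has 1 to 20 rows; each row is the pose to reach, as a shift and turn from the pose commanded when the call began; what a row does not reach only later rows make up. A row lasts 1/8 s, in which the tool goes at most 62.5 mm and 10.7 degrees, less where a joint would pass 70% of its speed; a pose out of reach is approached as far as the arm can. A call with a number of a shift or a turn outside -1 to 1 is refused whole. A call with a gripper value outside its range is refused whole. The fingers move at their own pace and stop on an object; "squeeze" is the grip in N (left out, the last holds). Time passes only in rows, so rows that repeat a pose let the fingers close. It gives the time, the measured TCP pose, the force, the opening and the grip force at its end, in the units of the state.
- env.state(): the state, without advancing time (a new reading comes with each control period).
- eyes.grab_frame(name): name is "side" or "top"; returns a dict with "pixels" (400x640x3 uint8, red, green, blue), "depth" (400x640 float32, mm along the optical axis (not along the pixel's ray), 0 where there is no reading), "fx", "fy", "cx", "cy" (pixels), "distortion" ([k1, k2, p1, p2, k3] as OpenCV has them; the pictures are not rectified), "R" (3x3) and "t" (3): a world point X has camera coordinates R X + t. Camera axes: x right, y down, z forward; pixel columns grow to the right and rows downward; lengths in mm; the calibration is good to about 2 mm. A picture is of the moment at which its call begins.
- env.job_done(): hands the job in; it is judged then, once.
The state is a dict: "time_s": time; "qpos": joint angles; "qvel": joint speeds; "effort": joint torques, N m; "ee_pos": TCP position; "ee_rot": TCP orientation; "force": force on the tool from outside, world axes, zero at the start; "torque": the same for the moment, N m; "gripper_width": finger opening in mm; "gripper_force": force on a finger pad.
Only numpy, scipy, OpenCV 4.12 (cv2) and the standard library are available. Lean on these libraries where they do the work, as an engineer would, in place of code of your own. Each camera call takes 0.05 s, during which the arm holds its last target. There are 200 camera calls.

## Working session

There is one attempt and no reset: what is moved stays moved. The work goes in short steps, Python scripts to look and compute and a tool call to move; the robot and the scene stay as the last step left them, time stands still between calls to the robot, and variables do not carry over. Pictures are saved under pics/ and viewed, at most 10 in all, crops included, and the job is handed in when it is done.

Besides the shell and the picture viewer there is one more tool, called after "Emit:" by a JSON object that holds its "fn" and its "kwargs", one argument or row to a line. send_rows: Moves the arm, as the interface text tells. Its arguments: {"type":"object","properties":{"motion":{"type":"array"},"squeeze":{"type":"number"}},"required":["motion"]}

```bash
mkdir -p pics; python3 - <<'E'
from workcell import env, eyes
import cv2
for n in ("top","side"):
    f=eyes.grab_frame(n); cv2.imwrite(f"pics/{n}0.png",f["pixels"][:,:,::-1])
    print(n,f["fx"],f["fy"],f["cx"],f["cy"],f["distortion"],f["R"],f["t"])
print(env.state())
E
```

```text
top 362.75498956550064 362.75498956550064 313.07662512437344 196.72267764797866 [-0.04978745  0.          0.          0.          0.        ] [[ 0.02080136 -0.99968959  0.01371258]
 [-0.99229036 -0.0223196  -0.1219085 ]
 [ 0.12217672 -0.011071   -0.99244661]] [-105.27548987  533.10109732  962.87215577]
side 363.9163817530204 363.9163817530204 316.9967112214617 204.07913468633424 [-0.01540638  0.          0.          0.          0.        ] [[ 0.91747518 -0.39727968  0.02020258]
 [-0.24762498 -0.61013534 -0.75260663]
 [ 0.31132163  0.68549524 -0.6581604 ]] [-550.79552766  118.23650884  989.53854471]
{'time_s': 0.1, 'qpos': array([ 7.30530248e+01,  1.83487026e+01,  8.96973039e+01, -2.02763569e-03,
        7.20437657e+01, -1.14600609e+00]), 'qvel': array([ 0.04339925, -0.00538976, -0.15692642,  0.04721107, -0.18849964,
        0.09318178]), 'effort': array([ 1.73525128e-03, -4.13339138e+01, -2.32512188e+01,  7.31350039e-02,
        4.21796856e-02, -5.94964376e-05]), 'ee_pos': array([156.45548248, 552.85598959, 213.21139834]), 'ee_rot': array([-1.79910207e+02,  1.32040439e-04,  1.64199658e+02]), 'force': array([-0.12049919,  0.82881287, -0.18177082]), 'torque': array([ 0.07875999, -0.03316893, -0.01275096]), 'gripper_force': 0.0, 'gripper_width': 91.35995774241238}
```

View pics/top0.png

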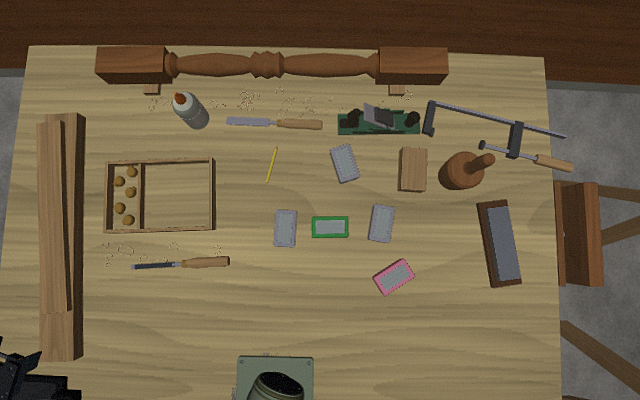

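View pics/side0.png

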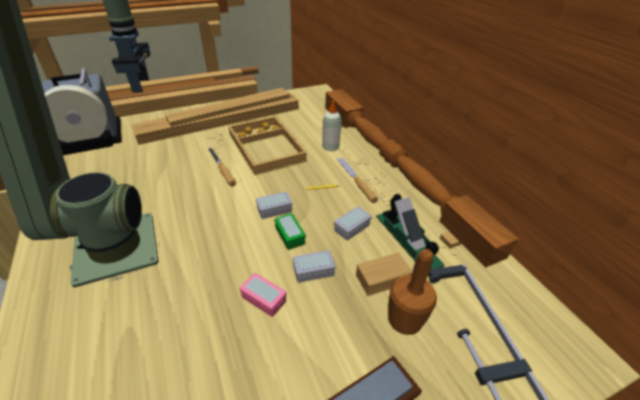

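The three grey-blue tins are at top (285,228), (345,163) and (381,223). The pink one at (394,277) and the green one at (330,227) are decoys. The tray is at (160,195), with its large bay to the right of the cross wall, around (178,195). I'll measure these and confirm in a crop.

```bash
cat > h.py <<'E'
from workcell import env, eyes
import cv2, numpy as np
def ray(f,uv,z):
    K=np.array([[f["fx"],0,f["cx"]],[0,f["fy"],f["cy"]],[0,0,1]])
    p=cv2.undistortPoints(np.float64(uv).reshape(-1,1,2),K,np.array(f["distortion"]))[:,0]
    d=np.c_[p,np.ones(len(p))]@f["R"]; c=-np.array(f["R"]).T@f["t"]
    return c+d*((z-c[2])/d[:,2])[:,None]
def world(f):
    v,u=np.mgrid[0:400,0:640]; K=np.array([[f["fx"],0,f["cx"]],[0,f["fy"],f["cy"]],[0,0,1]])
    p=cv2.undistortPoints(np.float64(np.c_[u.ravel(),v.ravel()]).reshape(-1,1,2),K,np.array(f["distortion"]))[:,0]
    P=np.c_[p,np.ones(len(p))]*f["depth"].reshape(-1,1)
    return ((P-f["t"])@f["R"]).reshape(400,640,3)
E
python3 - <<'E'
from h import *
f=eyes.grab_frame("top"); W=world(f)
for n,(u,v) in dict(tinL=(285,228),tinM=(345,163),tinR=(381,223)).items():
    m=np.zeros((400,640),np.uint8); m[v-35:v+35,u-25:u+25]=1
    hsv=cv2.cvtColor(f["pixels"],cv2.COLOR_RGB2HSV)
    top=(m>0)&(abs(W[...,2]-42)<8)
    if n!="x": top&=~((hsv[...,0]>40)&(hsv[...,0]<85)&(hsv[...,1]>120))
    k,l,s,c=cv2.connectedComponentsWithStats(top.astype(np.uint8)); top=l==l[v,u]
    P=W[top]; r=cv2.minAreaRect(np.float32(P[:,:2])); print(n,top.sum(),r,"z",np.median(P[:,2]), hsv[v,u])
# tray rim
m=np.zeros((400,640),bool); m[145:245,95:225]=1
t=m&(abs(W[...,2]-42)<6); P=W[t]; print("tray",t.sum(),cv2.minAreaRect(np.float32(P[:,:2])),P.min(0),P.max(0))
print("rim corners",ray(f,[[106,163],[214,158],[215,230],[107,233],[142,163],[142,231]],42))
for n in[(178,195),(185,110),(320,350)]:print(n,W[n[1],n[0]])
a=cv2.resize(f["pixels"][130:310,240:440],None,fx=3.2,fy=3.2,interpolation=cv2.INTER_CUBIC); cv2.imwrite("pics/crop1.png",a[:,:,::-1])
E
```

```text
tinL 791 ((448.6590576171875, -19.602550506591797), (58.05259323120117, 99.91400146484375), 87.59300994873047) z 42.70456522993411 [ 73  17 132]
tinM 747 ((633.0870361328125, -179.60597229003906), (100.46097564697266, 57.90668869018555), 18.61612892150879) z 42.74054471873525 [ 78  10 127]
tinR 790 ((467.2680358886719, -280.1351318359375), (58.37131881713867, 99.98934173583984), 80.46946716308594) z 42.67966920345015 [ 90  16 126]
tray 1437 ((531.6301879882812, 333.1402587890625), (201.6640625, 303.2057189941406), 3.607954740524292) [422.14201238 177.45245963  36.00888822] [639.39481799 487.26262236  47.59128799]
rim corners [[615.67414412 483.92105236  42.        ]
 [635.68961692 182.02083398  42.        ]
 [437.98568863 168.56559757  42.        ]
 [422.43142926 463.54358522  42.        ]
 [617.57629377 381.87091932  42.        ]
 [430.38168181 367.14273563  42.        ]]
(178, 195) [535.06411203 288.56133051   4.92459362]
(185, 110) [737.97928683 238.42112486 135.43153599]
(320, 350) [ 119.65061197 -121.6451026     0.9718235 ]
```

View pics/crop1.png

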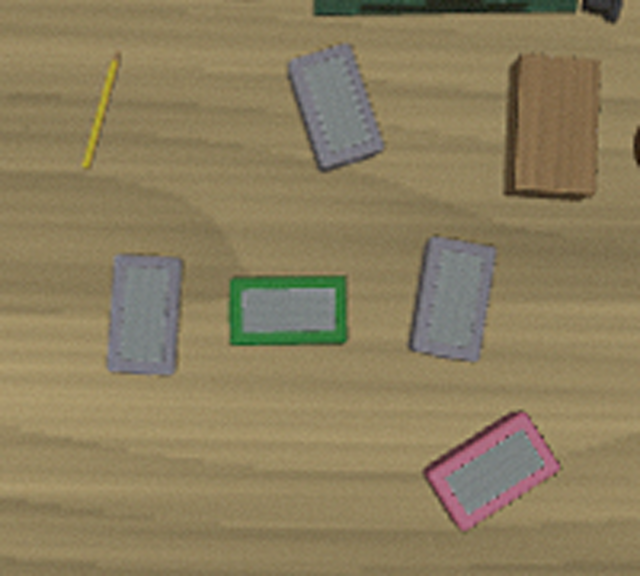

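Measured sizes are right (100×58, top at 42.7; tray 202×303).
- tin L: (449,-20), yaw -2.4°
- tin M: (633,-180), yaw 18.6°
- tin R: (467,-280), yaw -9.5°
- bay centre: (534.5,288), yaw 3.6°

The crop confirms the three grey ones are the real tins: L at crop (145,315), M at (335,107), R at (453,298). The green and pink ones are not meant. I'll start with L.

Emit:
{"fn": "send_rows", "kwargs": {
  "motion": [
    [0.4,-0.8,0,0,0,0.223,0.65],
    [0.4,-0.8,0,0,0,0.223,0.65],
    [0.4,-0.8,0,0,0,0.223,0.65],
    [0.4,-0.8,0,0,0,0.223,0.65],
    [0.4,-0.8,0,0,0,0.223,0.65],
    [0.4,-0.8,0,0,0,0.223,0.65],
    [0.4,-0.8,0,0,0,0.223,0.65],
    [0.4,-0.8,0,0,0,0.223,0.65],
    [0.4,-0.8,0,0,0,0.223,0.65]
  ],
  "squeeze": 30
}}

```text
time_s: 1.27
ee_pos: [356.5, 153.2, 213.9]
ee_rot: [180.0, -0.0, 177.5]
force: [0.3, 0.0, 0.2]
gripper_width: 75.3
gripper_force: 0.0
```

Emit:
{"fn": "send_rows", "kwargs": {
  "motion": [
    [0.185,-0.347,-0.2,0,0,0,0.65],
    [0.185,-0.347,-0.2,0,0,0,0.65],
    [0.185,-0.347,-0.2,0,0,0,0.65],
    [0.185,-0.347,-0.2,0,0,0,0.65],
    [0.185,-0.347,-0.28,0,0,0,0.65],
    [0.185,-0.347,-0.35,0,0,0,0.65],
    [0.185,-0.347,-0.41,0,0,0,0.65],
    [0.185,-0.347,-0.41,0,0,0,0.65],
    [0.185,-0.347,-0.41,0,0,0,-1],
    [0.185,-0.347,-0.41,0,0,0,-1],
    [0.185,-0.347,-0.41,0,0,0,-1],
    [0.185,-0.347,-0.41,0,0,0,-1]
  ]
}}

```text
time_s: 2.78
ee_pos: [450.2, -19.9, 10.2]
ee_rot: [180.0, 0.2, 177.5]
force: [0.1, 3.7, 6.7]
gripper_width: 58.1
gripper_force: 30.0
```

Emit:
{"fn": "send_rows", "kwargs": {
  "motion": [
    [0,0,0.06,0,0,0,-1],
    [0,0,0.12,0,0,0,-1],
    [0,0,0.16,0,0,0,-1],
    [0,0,0.16,0,0,0,-1],
    [0,0,0.16,0,0.15,0,-1],
    [0,0,0.16,0,0.25,0,-1],
    [0,0,0.16,0,0.25,0,-1],
    [0,0,0.16,0,0.25,0,-1],
    [0,0,0.16,0,0.25,0,-1],
    [0,0,0.16,0,0.25,0,-1],
    [0,0,0.16,0,0.25,0,-1],
    [0,0,0.16,0,0.25,0,-1]
  ]
}}

```text
time_s: 4.28
ee_pos: [449.1, -20.2, 89.1]
ee_rot: [-179.4, -15.0, 177.5]
force: [0.9, 0.4, -2.0]
gripper_width: 57.8
gripper_force: 30.0
```

```bash
cat > rd.py <<'E'
from h import *
T=[];F=[]
for i in range(8):
    s=env.state(); T.append(s["torque"]); F.append(s["force"]); eyes.grab_frame("top")
print(s["time_s"],"T",np.mean(T,0).round(4),np.std(T,0).round(4),"F",np.mean(F,0).round(2),np.std(F,0).round(2),s["ee_pos"],s["ee_rot"])
E
python3 rd.py
```

```text
4.625 T [ 0.0063 -0.2402 -0.0144] [0.0257 0.0258 0.0281] F [-0.13 -0.2  -2.04] [0.47 0.56 0.46] [449.087762   -20.19785614  88.93999359] [-179.35880338  -14.99017511  177.49350577]
```

Emit:
{"fn": "send_rows", "kwargs": {
  "motion": [
    [0,0,0,0,-0.15,0,-1],
    [0,0,0,0,-0.3,0,-1],
    [0,0,0,0,-0.45,0,-1],
    [0,0,0,0,-0.5,0,-1],
    [0,0,0,0,-0.5,0,-1],
    [0,0,0,0,-0.5,0,-1],
    [0,0,0,0,-0.5,0,-1],
    [0,0,0,0,-0.5,0,-1],
    [0,0,0,0,-0.5,0,-1],
    [0,0,0,0,-0.5,0,-1]
  ]
}}

```text
time_s: 5.92
ee_pos: [449.1, -20.2, 88.9]
ee_rot: [179.3, 15.0, 177.5]
force: [-1.1, 0.4, -1.3]
gripper_width: 57.6
gripper_force: 30.0
```

```bash
python3 rd.py
```

```text
6.275 T [0.0068 0.2508 0.0113] [0.0133 0.0294 0.0309] F [-0.41  0.12 -2.1 ] [0.62 0.38 0.36] [449.08870327 -20.21453831  89.00318996] [179.34558634  14.99047376 177.49150495]
```

Weight alone doesn't settle it, because the torque also includes the tilted tool. At ±2° a rolling ball should give about 0.063 N·m and a fixed load about 0.033.

Emit:
{"fn": "send_rows", "kwargs": {
  "motion": [
    [0,0,0,0,0.1,0,-1],
    [0,0,0,0,0.17,0,-1],
    [0,0,0,0,0.217,0,-1],
    [0,0,0,0,0.217,0,-1],
    [0,0,0,0,0.217,0,-1],
    [0,0,0,0,0.217,0,-1],
    [0,0,0,0,0.217,0,-1],
    [0,0,0,0,0.217,0,-1]
  ]
}}

```text
time_s: 7.32
ee_pos: [449.0, -20.2, 89.1]
ee_rot: [179.9, 2.0, 177.6]
force: [-0.8, -0.3, -1.5]
gripper_width: 58.2
gripper_force: 30.0
```

```bash
python3 rd.py
```

```text
7.675 T [ 0.0243  0.0139 -0.0042] [0.0263 0.0156 0.0308] F [-0.12 -0.21 -1.9 ] [0.51 0.23 0.42] [449.10023729 -20.21206857  88.97830448] [179.91026751   1.98032231 177.57546926]
```

Emit:
{"fn": "send_rows", "kwargs": {
  "motion": [
    [0,0,0,0,0.067,0,-1],
    [0,0,0,0,0.067,0,-1],
    [0,0,0,0,0.067,0,-1],
    [0,0,0,0,0.067,0,-1],
    [0,0,0,0,0.067,0,-1],
    [0,0,0,0,0.067,0,-1],
    [0,0,0,0,0.067,0,-1],
    [0,0,0,0,0.067,0,-1],
    [0,0,0,0,0.067,0,-1],
    [0,0,0,0,0.067,0,-1],
    [0,0,0,0,0.067,0,-1]
  ]
}}

```text
time_s: 9.1
ee_pos: [449.1, -20.2, 89.0]
ee_rot: [-179.9, -2.0, 177.6]
force: [-0.3, -0.8, -1.4]
gripper_width: 58.3
gripper_force: 30.0
```

```bash
python3 rd.py
```

```text
9.45 T [ 0.0406 -0.023  -0.0164] [0.0264 0.032  0.0267] F [-0.05 -0.22 -1.99] [0.47 0.35 0.41] [449.08182267 -20.20351178  88.97308794] [-179.92013921   -2.03951545  177.575315  ]
```

L's ±2° difference is 0.037, so nothing is rolling in it. I'll set it back and go to R.

Emit:
{"fn": "send_rows", "kwargs": {
  "motion": [
    [0,0,-0.08,0,-0.034,0,-1],
    [0,0,-0.13,0,-0.034,0,-1],
    [0,0,-0.15,0,-0.034,0,-1],
    [0,0,-0.158,0,-0.034,0,-1],
    [0,0,-0.158,0,-0.034,0,-1],
    [0,0,-0.158,0,-0.034,0,0.65],
    [0,0,-0.158,0,-0.034,0,0.65],
    [0,0,-0.158,0,-0.034,0,0.65],
    [0,0,-0.1,0,-0.034,0,0.65],
    [0,0,0.0,0,-0.034,0,0.65],
    [0,0,0.06,0,-0.034,0,0.65],
    [0,0,0.06,0,-0.034,0,0.65]
  ]
}}

```text
time_s: 11.0
ee_pos: [450.8, -20.3, 121.2]
ee_rot: [-180.0, 0.3, 177.6]
force: [-1.4, 0.4, 0.1]
gripper_width: 75.4
gripper_force: 0.0
```

Emit:
{"fn": "send_rows", "kwargs": {
  "motion": [
    [0.036,-0.52,0,0,0,-0.117,0.75],
    [0.036,-0.52,0,0,0,-0.117,0.75],
    [0.036,-0.52,0,0,0,-0.117,0.75],
    [0.036,-0.52,0,0,0,-0.117,0.75],
    [0.036,-0.52,0,0,0,-0.117,0.75],
    [0.036,-0.52,0,0,0,-0.117,0.75],
    [0.036,-0.52,-0.1,0,0,-0.117,0.75],
    [0.036,-0.52,-0.17,0,0,-0.117,0.75],
    [0.036,-0.52,-0.218,0,0,-0.117,0.75],
    [0.036,-0.52,-0.218,0,0,-0.117,0.75],
    [0.036,-0.52,-0.218,0,0,-0.117,-1],
    [0.036,-0.52,-0.218,0,0,-0.117,-1],
    [0.036,-0.52,-0.218,0,0,-0.117,-1],
    [0.036,-0.52,-0.218,0,0,-0.117,-1]
  ]
}}

```text
time_s: 12.75
ee_pos: [467.8, -280.4, 11.2]
ee_rot: [-180.0, 0.1, 170.6]
force: [-0.7, 1.9, 6.5]
gripper_width: 58.1
gripper_force: 30.0
```

Emit:
{"fn": "send_rows", "kwargs": {
  "motion": [
    [0,0,0.06,0,0,0,-1],
    [0,0,0.12,0,0,0,-1],
    [0,0,0.16,0,0,0,-1],
    [0,0,0.16,0,0,0,-1],
    [0,0,0.16,0.025,0.15,0,-1],
    [0,0,0.16,0.041,0.246,0,-1],
    [0,0,0.16,0.041,0.246,0,-1],
    [0,0,0.16,0.041,0.246,0,-1],
    [0,0,0.16,0.041,0.246,0,-1],
    [0,0,0.16,0.041,0.246,0,-1],
    [0,0,0.16,0.041,0.246,0,-1],
    [0,0,0.16,0.02,0.14,0,-1],
    [0,0,0.16,0.01,0.07,0,-1],
    [0,0,0.16,0.006,0.033,0,-1],
    [0,0,0.16,0.006,0.033,0,-1],
    [0,0,0.16,0.006,0.033,0,-1],
    [0,0,0.16,0.006,0.033,0,-1]
  ]
}}

```text
time_s: 14.88
ee_pos: [467.5, -280.3, 89.9]
ee_rot: [180.0, -2.0, 170.6]
force: [-0.4, 0.1, -2.0]
gripper_width: 57.9
gripper_force: 30.0
```

```bash
python3 rd.py
```

```text
15.225 T [ 0.0145 -0.0109 -0.0037] [0.029  0.0301 0.0381] F [-0.34  0.19 -2.43] [0.34 0.57 0.47] [ 467.1304054  -280.16774625   89.87525924] [179.9589997   -2.02503994 170.5654117 ]
```

Emit:
{"fn": "send_rows", "kwargs": {
  "motion": [
    [0,0,0,-0.02,-0.13,0,-1],
    [0,0,0,-0.04,-0.25,0,-1],
    [0,0,0,-0.047,-0.279,0,-1],
    [0,0,0,-0.047,-0.279,0,-1],
    [0,0,0,-0.047,-0.279,0,-1],
    [0,0,0,-0.047,-0.279,0,-1],
    [0,0,0,-0.047,-0.279,0,-1],
    [0,0,0,-0.035,-0.2,0,-1],
    [0,0,0,-0.02,-0.12,0,-1],
    [0,0,0,-0.012,-0.066,0,-1],
    [0,0,0,-0.012,-0.066,0,-1],
    [0,0,0,-0.012,-0.066,0,-1],
    [0,0,0,-0.012,-0.066,0,-1]
  ]
}}

```text
time_s: 16.9
ee_pos: [466.5, -280.0, 89.9]
ee_rot: [-180.0, 2.0, 170.5]
force: [-0.1, 0.1, -2.4]
gripper_width: 57.8
gripper_force: 30.0
```

```bash
python3 rd.py
```

```text
17.25 T [ 0.0077  0.0049 -0.0058] [0.0242 0.0261 0.0212] F [ 0.21  0.15 -2.79] [0.59 0.38 0.5 ] [ 467.0200123  -280.26095027   90.07022653] [-179.97239062    2.0250378   170.5509222 ]
```

R wobbles and weighs about 265 g, above the 240 g an empty tin can reach. I'll read again once settled, then at ±15°.

```bash
python3 rd.py
```

```text
17.65 T [0.0156 0.0207 0.0025] [0.0238 0.0387 0.0259] F [ 0.02  0.16 -2.6 ] [0.46 0.7  0.46] [ 467.09156474 -280.19946856   89.96989548] [-179.97684723    2.01332921  170.55742787]
```

Emit:
{"fn": "send_rows", "kwargs": {
  "motion": [
    [0,0,0,0.02,0.13,0,-1],
    [0,0,0,0.04,0.25,0,-1],
    [0,0,0,0.047,0.279,0,-1],
    [0,0,0,0.047,0.279,0,-1],
    [0,0,0,0.047,0.279,0,-1],
    [0,0,0,0.047,0.279,0,-1],
    [0,0,0,0.047,0.279,0,-1],
    [0,0,0,0.047,0.279,0,-1],
    [0,0,0,0.047,0.279,0,-1],
    [0,0,0,0.047,0.279,0,-1]
  ]
}}

```text
time_s: 18.95
ee_pos: [467.1, -280.2, 90.0]
ee_rot: [180.0, -15.0, 170.6]
force: [0.6, -0.4, -2.9]
gripper_width: 58.0
gripper_force: 30.0
```

```bash
python3 rd.py
```

```text
19.3 T [-0.0395 -0.2307  0.0092] [0.0237 0.0275 0.028 ] F [-0.06  0.2  -2.77] [0.47 0.75 0.35] [ 467.10472882 -280.20278207   89.95450258] [179.98662626 -14.96534637 170.56383957]
```

Emit:
{"fn": "send_rows", "kwargs": {
  "motion": [
    [0,0,0,-0.02,-0.13,0,-1],
    [0,0,0,-0.04,-0.25,0,-1],
    [0,0,0,-0.06,-0.37,0,-1],
    [0,0,0,-0.082,-0.492,0,-1],
    [0,0,0,-0.082,-0.492,0,-1],
    [0,0,0,-0.082,-0.492,0,-1],
    [0,0,0,-0.082,-0.492,0,-1],
    [0,0,0,-0.082,-0.492,0,-1],
    [0,0,0,-0.082,-0.492,0,-1],
    [0,0,0,-0.082,-0.492,0,-1],
    [0,0,0,-0.082,-0.492,0,-1]
  ]
}}

```text
time_s: 20.72
ee_pos: [467.1, -280.2, 89.9]
ee_rot: [180.0, 15.0, 170.6]
force: [0.0, 0.5, -2.8]
gripper_width: 58.0
gripper_force: 30.0
```

```bash
python3 rd.py
```

```text
21.075 T [ 0.0537  0.2176 -0.0157] [0.0216 0.0291 0.0115] F [-0.02  0.23 -2.52] [0.55 0.6  0.22] [ 467.07082266 -280.23289768   89.99973217] [-179.9965001    14.96642933  170.56107145]
```

The readings conflict: the weight points to R, the 15° torque to L. I'll do a timed roll test on R, flipping 5° to -5° in one row and sampling afterwards.

Emit:
{"fn": "send_rows", "kwargs": {
  "motion": [
    [0,0,0,0.027,0.164,0,-1],
    [0,0,0,0.027,0.164,0,-1],
    [0,0,0,0.027,0.164,0,-1],
    [0,0,0,0.027,0.164,0,-1],
    [0,0,0,0.027,0.164,0,-1],
    [0,0,0,0.027,0.164,0,-1],
    [0,0,0,0.027,0.164,0,-1],
    [0,0,0,0.027,0.164,0,-1],
    [0,0,0,0.055,0.328,0,-1]
  ]
}}

```text
time_s: 22.25
ee_pos: [463.2, -279.2, 90.0]
ee_rot: [179.9, -5.4, 170.4]
force: [0.1, -0.5, -2.9]
gripper_width: 57.9
gripper_force: 30.0
```

```bash
cat > ser.py <<'E'
from h import *
for i in range(20):
    s=env.state(); print(round(s["time_s"],2),"T",s["torque"][:2].round(3),"F",s["force"].round(2),"p",s["ee_pos"].round(2),"r",s["ee_rot"][1].round(3),"q5",s["effort"][[1,2,4]].round(3)); eyes.grab_frame("top")
E
python3 ser.py
```

```text
22.25 T [-0.    -0.199] F [ 0.07 -0.52 -2.91] p [ 463.25 -279.16   90.04] r -5.422 q5 [-48.726 -16.226  -0.962]
22.3 T [-0.26  -0.773] F [ 8.05 -2.76 -3.22] p [ 469.85 -281.36   90.02] r -5.251 q5 [-51.657 -11.815   2.741]
22.35 T [-0.027 -0.155] F [-0.37  0.66 -1.97] p [ 470.63 -281.27   89.73] r -4.808 q5 [-43.276 -19.933   1.307]
22.4 T [ 0.035 -0.064] F [ 0.59  0.13 -2.4 ] p [ 469.16 -280.57   89.5 ] r -4.804 q5 [-43.473 -20.967   0.575]
22.45 T [ 0.012 -0.062] F [-0.12  0.35 -2.59] p [ 467.64 -280.05   89.45] r -4.88 q5 [-43.504 -21.052   0.365]
22.5 T [ 0.04  -0.003] F [ 0.12  0.3  -2.1 ] p [ 466.66 -279.81   89.54] r -4.939 q5 [-43.555 -20.78    0.352]
22.55 T [ 0.024 -0.039] F [-0.34 -0.58 -1.87] p [ 466.19 -279.75   89.73] r -4.963 q5 [-43.619 -20.507   0.374]
22.6 T [-0.011 -0.182] F [ 0.82  0.27 -2.1 ] p [ 466.14 -279.82   89.89] r -4.954 q5 [-43.785 -19.773   0.557]
22.65 T [ 0.014 -0.067] F [-0.7  -0.75 -2.7 ] p [ 466.14 -279.93   90.08] r -4.956 q5 [-43.778 -20.152   0.407]
22.7 T [ 0.019 -0.102] F [ 0.25  0.32 -1.9 ] p [ 466.2  -280.01   90.18] r -4.963 q5 [-43.903 -20
[... 427 characters left out ...]
963 q5 [-44.188 -20.095   0.443]
22.95 T [ 0.014 -0.033] F [ 0.53  0.49 -2.36] p [ 466.9  -280.21   90.14] r -4.969 q5 [-44.219 -20.106   0.443]
23.0 T [-0.03  -0.094] F [ 0.4   0.13 -2.43] p [ 466.95 -280.24   90.1 ] r -4.975 q5 [-44.237 -20.116   0.444]
23.05 T [-0.029 -0.031] F [-0.1  -0.12 -2.71] p [ 467.01 -280.21   90.05] r -4.98 q5 [-44.246 -20.125   0.444]
23.1 T [-0.039 -0.093] F [ 0.18 -0.4  -2.82] p [ 467.05 -280.21   90.03] r -4.981 q5 [-44.247 -20.132   0.444]
23.15 T [ 0.003 -0.063] F [-0.04 -0.69 -2.15] p [ 467.09 -280.21   89.99] r -4.987 q5 [-44.243 -20.137   0.444]
23.2 T [ 0.02  -0.054] F [ 0.09 -0.6  -2.25] p [ 467.12 -280.2    89.99] r -4.985 q5 [-44.237 -20.14    0.443]
```

R's joint effort shows an impact at t=22.6 (q5 0.36, then a 0.56 spike, then 0.44). That is the ball reaching the end about 0.35 s after the flip, with the predicted 0.07 N·m step. R also weighs more than 240 g, so R holds the knob, and it has already rolled +, -, +, -, +. Next I level it and carry it to the bay.

Emit:
{"fn": "send_rows", "kwargs": {
  "motion": [
    [0,0,0.04,-0.014,-0.082,0,-1],
    [0,0.05,0.08,-0.014,-0.082,0,-1],
    [0,0.1,0.08,-0.014,-0.082,0,-1],
    [0,0.18,0.08,-0.014,-0.082,0,-1],
    [0,0.26,0.08,-0.014,-0.082,0,-1],
    [0,0.34,0.08,-0.014,-0.082,0,-1],
    [0,0.42,0.08,-0.014,-0.082,0,-1],
    [0,0.5,0.08,-0.014,-0.082,0,-1]
  ]
}}

```text
time_s: 24.25
ee_pos: [467.0, -29.0, 130.1]
ee_rot: [180.0, 0.0, 170.6]
force: [0.2, 0.7, -2.0]
gripper_width: 57.8
gripper_force: 30.0
```

Emit:
{"fn": "send_rows", "kwargs": {
  "motion": [
    [0.02,0.08,0,0,0,0.03,-1],
    [0.04,0.16,0,0,0,0.06,-1],
    [0.06,0.24,0,0,0,0.1,-1],
    [0.08,0.32,0,0,0,0.14,-1],
    [0.1,0.4,0,0,0,0.17,-1],
    [0.12,0.48,0,0,0,0.2,-1],
    [0.13,0.56,0,0,0,0.218,-1],
    [0.135,0.61,0,0,0,0.218,-1],
    [0.135,0.636,0,0,0,0.218,-1],
    [0.135,0.636,0,0,0,0.218,-1],
    [0.135,0.636,0,0,0,0.218,-1],
    [0.135,0.636,0,0,0,0.218,-1]
  ]
}}

```text
time_s: 25.75
ee_pos: [534.6, 286.7, 130.1]
ee_rot: [-180.0, -0.0, -176.4]
force: [0.2, -0.3, -2.9]
gripper_width: 57.6
gripper_force: 30.0
```

```bash
python3 - <<'E'
from h import *
s=env.state();print(s["time_s"],s["ee_pos"],s["ee_rot"],s["gripper_width"])
f=eyes.grab_frame("top"); cv2.imwrite("pics/t2.png",f["pixels"][:,:,::-1])
E
```

```text
25.75 [534.55664402 286.69268601 130.13238162] [-1.79985628e+02 -8.91585906e-03 -1.76428054e+02] 57.56771702119575
```

View pics/t2.png

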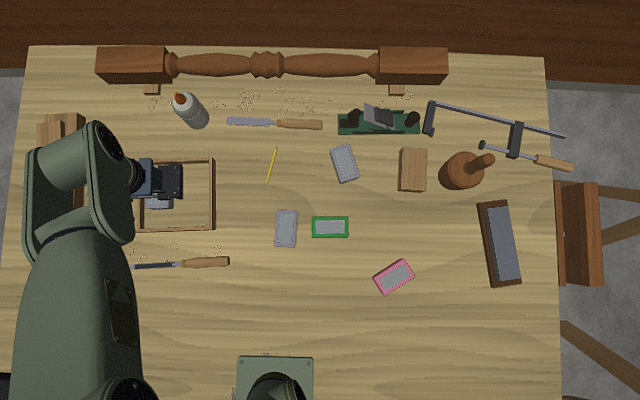

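The tin hangs over the large bay at (160,200), and L and M stand in place at (285,228) and (345,163). Lowering now.

Emit:
{"fn": "send_rows", "kwargs": {
  "motion": [
    [0,0,-0.06,0,0,0,-1],
    [0,0,-0.12,0,0,0,-1],
    [0,0,-0.17,0,0,0,-1],
    [0,0,-0.2,0,0,0,-1],
    [0,0,-0.215,0,0,0,-1],
    [0,0,-0.226,0,0,0,-1],
    [0,0,-0.227,0,0,0,-1],
    [0,0,-0.227,0,0,0,-1]
  ]
}}

```text
time_s: 26.8
ee_pos: [535.1, 288.0, 17.1]
ee_rot: [180.0, 0.1, -176.4]
force: [0.9, -0.5, -1.1]
gripper_width: 57.9
gripper_force: 30.0
```

Emit:
{"fn": "send_rows", "kwargs": {
  "motion": [
    [0,0,0,0,0,0,0.75],
    [0,0,0,0,0,0,0.75],
    [0,0,0,0,0,0,0.75],
    [0,0,0.06,0,0,0,0.75],
    [0,0,0.16,0,0,0,0.75],
    [0,0,0.28,0,0,0,0.75],
    [0,0,0.4,0,0,0,0.75],
    [-0.1,-0.1,0.4,0,0,0,0.75],
    [-0.2,-0.2,0.4,0,0,0,0.75],
    [-0.2,-0.3,0.4,0,0,0,0.75],
    [-0.2,-0.4,0.4,0,0,0,0.75],
    [-0.2,-0.5,0.4,0,0,0,0.75],
    [-0.2,-0.6,0.4,0,0,0,0.75],
    [-0.2,-0.7,0.4,0,0,0,0.75],
    [-0.2,-0.8,0.4,0,0,0,0.75],
    [-0.2,-0.8,0.4,0,0,0,0.75]
  ]
}}

```text
time_s: 28.8
ee_pos: [434.4, -114.8, 216.6]
ee_rot: [-180.0, 0.0, -176.7]
force: [0.2, 0.2, -0.4]
gripper_width: 79.8
gripper_force: 0.0
```

```bash
python3 - <<'E'
from h import *
print(env.state()["time_s"])
f=eyes.grab_frame("top"); W=world(f); cv2.imwrite("pics/t3.png",f["pixels"][:,:,::-1])
m=np.zeros((400,640),bool); m[168:225,148:208]=1
t=m&(W[...,2]>38); print(t.sum(),np.median(W[t][:,2]),cv2.minAreaRect(np.float32(W[t][:,:2])))
E
```

```text
28.8
796 48.47386325211266 ((503.98211669921875, 115.25223541259766), (421.5353698730469, 108.36122131347656), 79.8597412109375)
```

View pics/t3.png

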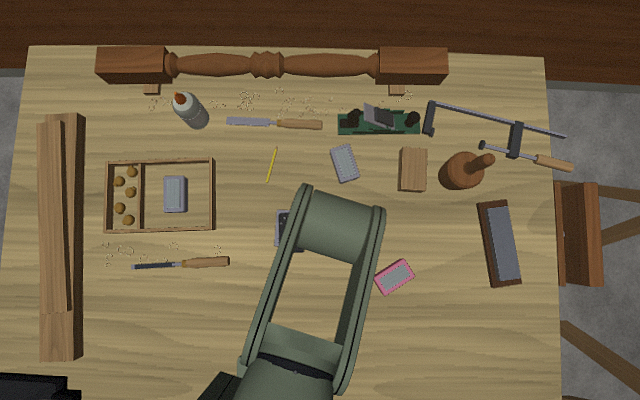

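R's tin lies flat in the bay at (175,194), top at 48.5 mm = 6 + 42.5. There is time left, and L's 15° torque was ambiguous, so I'll run the same flip test on L.

Emit:
{"fn": "send_rows", "kwargs": {
  "motion": [
    [0.03,0.1,-0.1,0,0,-0.1,0.65],
    [0.03,0.184,-0.2,0,0,-0.1,0.65],
    [0.03,0.184,-0.2,0,0,-0.1,0.65],
    [0.03,0.184,-0.2,0,0,-0.1,0.65],
    [0.03,0.184,-0.28,0,0,-0.1,0.65],
    [0.03,0.184,-0.35,0,0,-0.1,0.65],
    [0.03,0.184,-0.412,0,0,-0.1,0.65],
    [0.03,0.184,-0.412,0,0,-0.1,0.65],
    [0.03,0.184,-0.412,0,0,-0.1,-1],
    [0.03,0.184,-0.412,0,0,-0.1,-1],
    [0.03,0.184,-0.412,0,0,-0.1,-1],
    [0.03,0.184,-0.412,0,0,-0.1,-1]
  ]
}}

```text
time_s: 30.35
ee_pos: [451.1, -20.5, 12.1]
ee_rot: [-180.0, 0.2, 177.6]
force: [-0.7, -0.6, 6.9]
gripper_width: 57.9
gripper_force: 30.0
```

Emit:
{"fn": "send_rows", "kwargs": {
  "motion": [
    [0,0,0.06,0,0,0,-1],
    [0,0,0.12,0,0,0,-1],
    [0,0,0.16,0,-0.083,0,-1],
    [0,0,0.16,0,-0.083,0,-1],
    [0,0,0.16,0,-0.083,0,-1],
    [0,0,0.16,0,-0.083,0,-1],
    [0,0,0.16,0,-0.083,0,-1],
    [0,0,0.16,0,-0.083,0,-1],
    [0,0,0.16,0,-0.083,0,-1],
    [0,0,0.16,0,-0.083,0,-1],
    [0,0,0.16,0,-0.083,0,-1],
    [0,0,0.16,0,0.083,0,-1]
  ]
}}

```text
time_s: 31.85
ee_pos: [445.5, -20.1, 90.6]
ee_rot: [-179.8, -5.4, 177.6]
force: [0.4, -0.3, -2.1]
gripper_width: 58.0
gripper_force: 30.0
```

```bash
python3 ser.py
```

```text
31.85 T [ 0.025 -0.128] F [ 0.38 -0.28 -2.07] p [445.45 -20.1   90.6 ] r -5.402 q5 [-39.834 -14.459  -0.905]
31.9 T [-0.023 -0.698] F [ 9.64 -0.19 -2.9 ] p [453.17 -20.45  90.79] r -5.174 q5 [-44.184  -8.945   2.881]
31.95 T [ 0.017 -0.137] F [-0.15 -0.81 -1.55] p [453.75 -20.4   90.5 ] r -4.747 q5 [-34.436 -17.923   1.402]
32.0 T [ 0.019 -0.041] F [-0.61 -0.04 -2.2 ] p [451.76 -20.27  90.22] r -4.779 q5 [-34.54  -19.576   0.547]
32.05 T [ 0.034 -0.096] F [-0.56  1.18 -2.14] p [449.91 -20.17  90.06] r -4.882 q5 [-34.592 -19.64    0.37 ]
32.1 T [ 0.008 -0.054] F [-0.7  -0.56 -2.77] p [448.84 -20.12  90.1 ] r -4.941 q5 [-34.666 -19.303   0.383]
32.15 T [-0.015 -0.087] F [-0.44 -0.85 -2.72] p [448.37 -20.13  90.23] r -4.964 q5 [-34.76  -18.964   0.426]
32.2 T [ 0.02  -0.079] F [-0.62 -1.06 -1.6 ] p [448.27 -20.14  90.37] r -4.965 q5 [-34.873 -18.721   0.46 ]
32.25 T [ 0.019 -0.104] F [-0.76 -0.81 -1.39] p [448.41 -20.17  90.51] r -4.954 q5 [-34.992 -18.571   0.481]
32.3 T [ 0.062 -0.09 ] F [-0.08  0.08 -1.99] p [448.59 -20.18  90.59] r -4.951 q5 [-35.105 -18.489   0.494]
32.35 T [ 0.001
[... 367 characters left out ...]
20.22  90.68] r -4.941 q5 [-35.394 -18.455   0.508]
32.55 T [ 0.01  -0.092] F [ 1.61 -0.16 -1.68] p [449.44 -20.23  90.65] r -4.946 q5 [-35.425 -18.467   0.509]
32.6 T [-0.001 -0.068] F [-0.91 -0.11 -1.86] p [449.5  -20.22  90.6 ] r -4.953 q5 [-35.441 -18.478   0.509]
32.65 T [ 0.026 -0.027] F [ 0.62 -0.09 -2.37] p [449.53 -20.21  90.55] r -4.96 q5 [-35.448 -18.488   0.509]
32.7 T [ 0.044 -0.045] F [-0.18  0.24 -2.65] p [449.56 -20.23  90.52] r -4.966 q5 [-35.448 -18.496   0.509]
32.75 T [-0.003 -0.054] F [-0.4  -0.49 -2.65] p [449.59 -20.22  90.49] r -4.97 q5 [-35.444 -18.501   0.509]
32.8 T [-0.001 -0.083] F [ 0.18  0.15 -1.53] p [449.6  -20.21  90.47] r -4.972 q5 [-35.436 -18.505   0.509]
```

L's efforts settle smoothly with no impact, which confirms R. Setting L down and clearing away.

Emit:
{"fn": "send_rows", "kwargs": {
  "motion": [
    [0,0,-0.08,0,-0.083,0,-1],
    [0,0,-0.13,0,-0.083,0,-1],
    [0,0,-0.15,0,-0.083,0,-1],
    [0,0,-0.158,0,-0.083,0,-1],
    [0,0,-0.158,0,-0.083,0,-1],
    [0,0,-0.158,0,-0.083,0,0.65],
    [0,0,-0.158,0,-0.083,0,0.65],
    [0,0,-0.158,0,-0.083,0,0.65],
    [0,0,-0.1,0,-0.083,0,0.65],
    [0,0,0.0,0,-0.083,0,0.65],
    [0,0,0.1,0,-0.083,0,0.65],
    [0,0,0.2,0,-0.083,0,0.65],
    [0,-0.12,0.2,0,-0.083,0,0.65],
    [0,-0.24,0.2,0,-0.083,0,0.65],
    [0,-0.36,0.2,0,-0.083,0,0.65],
    [0,-0.48,0.2,0,-0.083,0,0.65],
    [0,-0.6,0.2,0,-0.083,0,0.65],
    [0,-0.6,0.2,0,-0.083,0,0.65],
    [0,-0.6,0.2,0,-0.083,0,0.65]
  ]
}}

```text
time_s: 35.22
ee_pos: [449.2, -319.7, 190.1]
ee_rot: [179.9, -0.1, 177.6]
force: [0.4, 1.1, -0.3]
gripper_width: 75.0
gripper_force: 0.0
```

```bash
python3 - <<'E'
from h import *
s=env.state(); print(s["time_s"],s["ee_pos"])
f=eyes.grab_frame("top"); W=world(f); cv2.imwrite("pics/t4.png",f["pixels"][:,:,::-1])
for n,r in dict(L=(205,252,268,302),bay=(168,220,152,200)).items():
    P=W[r[0]:r[1],r[2]:r[3]].reshape(-1,3); P=P[(P[:,2]>35)&(P[:,2]<60)]
    print(n,P[:,2].std(),np.median(P[:,2]),cv2.minAreaRect(np.float32(P[:,:2])))
E
```

```text
35.225 [ 449.17669161 -319.66292632  190.07943759]
L 1.942101525011354 42.59651086408686 ((448.09466552734375, -22.10213279724121), (57.99429702758789, 99.9295425415039), 87.68736267089844)
bay 2.7765403653672056 48.30656025103815 ((534.5961303710938, 287.25616455078125), (101.47665405273438, 58.81581497192383), 3.7032246589660645)
```

View pics/t4.png

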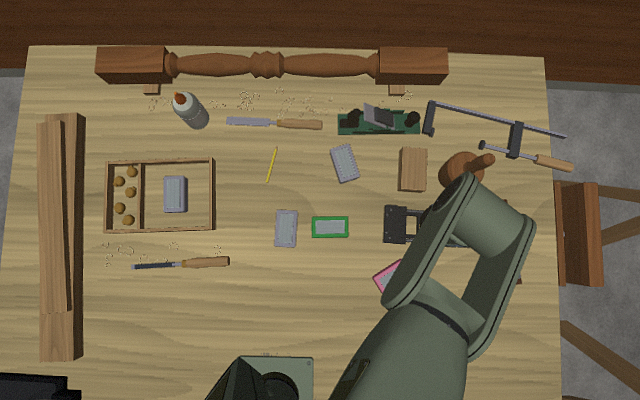

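L stands flat at (285,228) and M is untouched at (345,163). The knob tin lies flat and centred in the bay at (175,194), and the gripper is clear. Handing in.

```bash
python3 -c "
from workcell import env
print(env.job_done())"
```

```text
the job is handed in; nothing more can be done
None
```

I handed the job in at 35 s with the rattling tin (the right-hand one) flat in the tray's large bay and the other two flat on the bench; the middle tin was never picked up because the right one already gave itself away, and no verdict came back.

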